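# Clamp the lipstick mould with the extension bar

### The job

Clamp the lipstick mould in its jig: take the long extension bar out of the rod stand, push its bare end down into the socket on the clamp's short upright lever, and pull the lever over with the bar, away from the mould and towards the robot, past its dead point until it lies fully home. Work the lever only through the bar, never with the gripper on the clamp, and leave the bar sitting in the socket.

Things in the scene. Friction and masses are not known exactly. Their poses are not given: they have to be found in the camera images.
- bar: Extension bar: straight round steel rod, 190 mm long, 16 mm thick, 0.22 kg, with a bare chamfered foot and a grey sleeve 20 mm thick from 100 to 185 mm above the foot. It starts upright in a hole of the stand, its top 200 mm above the bench, far taller than the two rods beside it. Origin: centre of the foot's end face; z runs along the bar towards the sleeve; yaw means nothing.
- stand: Fixed white plastic rod stand, 160 x 60 mm, 40 mm high, with three upright 22 mm holes, 30 mm deep, in a row along x, 50 mm apart. It holds the bar, a white pestle and a wood-handled pusher in any order; the latter two reach at most 130 mm above the bench. Origin: centre of its underside.
- clamp: Clamp jig fixed to the bench: aluminium plate 280 x 110 x 10 mm with a steel toggle clamp (cheek plates 66 mm high) and a split lipstick mould (top at 52 mm) under a raised clamp arm. Origin: on the bench straight below the lever's pivot, which is 45 mm up; the hinge runs along y. x points from pivot to mould, away from the robot within 15 degrees; the near end is at x = -100 mm.
- socket_mouth (a point): Centre of the mouth of the lever's socket; moves with the lever. z points out of the socket along the lever (straight up while open); the pivot lies 92 mm below it along z. The socket is a square steel tube 20.5 mm wide inside with a flared mouth 40 mm wide; its floor is 67 mm below the mouth, the flare is the top 17 mm. The bar has 5 to 7 degrees of play in it.
- clamp_lever (a joint): Lever angle, rad: 0 = open (upright, at a stop, as it starts), growing as its top swings to the clamp's -x; 0.785 = home (leaning 45 degrees, at a stop). Dead point at 0.47: before it a spring drives it back open with up to 1.4 N m (8 N at the bar's sleeve), past it the spring drives it home with up to 1.1 N m. The clamp arm follows the lever down onto the mould.
Mind the look-alikes: they are no part of the job. What is shaped like the bar but turquoise is not meant.

How it is judged:
By the outcome, as a careful person would: the job done as asked, in the order asked, and still so for the second after the job is handed in, with the robot touching nothing.
It also fails if it takes over 48 s, if anything falls off the work surface, if the arm or the gripper's body presses on something with over 40 N, if the wrist force passes 120 N, or if a joint passes its speed limit or range.

### The arm

A 6-joint arm with a two-finger parallel gripper is mounted at the origin on the work surface. World frame = base frame: x ahead of the robot, y to its left, z up, the work surface at z = 0. Lengths are in mm, angles in rad, forces in N, time in s.
With the tool pointing down it reaches from about 400 to 825 mm from the base axis. Payload 7 kg.
Tool frame: the origin (TCP) lies at the very end of the fingers, on their centre line; the grasp point (between the pads) lies 19 mm behind it; z points along the fingers, y is the line along which they close (so a half turn about z gives the same grasp; the last joint's range is limited). The gripper opens to 88 mm and grips with 3 to 60 N. Pads are 19 mm wide; open, the fingers measure 130 mm over their backs; the gripper's body (78 mm by 193 mm) begins 47 mm behind the grasp point.
Start: joints at [0.288, 0.359, 0.012, 0, -1.224, -0.288], TCP at [674.978, -0.019, 226.561] pointing down, gripper open.
Joint ranges: [-3.07, 3.07], [-1.43, 2.12], [-1.02, 1.25], [-3.03, 1.67], [-3.05, -0], [-3.03, 3.03]. Speed limits (rad/s): [2.39, 2.39, 3.01, 3.14, 3.14, 3.14].

### API

Orientations are given as a unit quaternion [x, y, z, w].
In Python, from plant import bot gives the robot as it stands. Calls block until the motion is done:
- bot.move_ptp(position, orientation): joint-space move of the TCP to a pose.
- bot.line_to(position, velocity=150, ori=None): straight line of the TCP; ori=None keeps the orientation; velocity is the mean speed in mm/s.
- bot.move_joints(angles): joint-space move.
- bot.move_gripper(opening, force=None): finger opening in mm; force is the grip in N (None keeps the last); returns when the fingers have stopped.
- bot.pause(seconds).
- bot.solve_ik(position, orientation): joint angles nearest the present ones, or None.
- bot.read_state(): the state.
- bot.camera(name): name is "scene" or "side" or "wrist"; returns the picture (480x640x3 uint8, red, green, blue); there is no depth.
- bot.get_calibration(name): a dict with "fx", "fy", "cx", "cy" (pixels), "distortion" ([k1, k2, p1, p2, k3] as OpenCV has them; the pictures are not rectified), "view" (4x4, takes a point from world to camera coordinates); the wrist camera has in their place "T_tool_cam" (4x4, takes a point from camera to tool coordinates, whose origin is the TCP and whose axes are the flange's). Camera axes: x right, y up, looking along -z (the intrinsics and any distortion apply to the point x, -y, -z); pixel columns grow to the right and rows downward; lengths in mm; the calibration is good to about 2 mm. A picture is of the moment at which its call begins: read the wrist's pose just before it. get_calibration takes no time and is no camera call.
A pose or a line that the arm cannot do raises bot.Unreachable and nothing moves.
- bot.close_job(): hands the job in; it is judged then, once.
The state is a dict: "t": time; "joint_pos": joint angles; "qvel": joint speeds; "tau": joint torques, N m; "tcp_pos": TCP position; "eef_rot": TCP orientation; "contact_force": force on the tool from outside, world axes, zero at the start; "moment": the same for the moment, N m; "width": finger opening in mm; "finger_force": force on a finger pad.
Only numpy, scipy, OpenCV 4.12 (cv2) and the standard library are available. Lean on these libraries where they do the work, as an engineer would, in place of code of your own. Each camera call takes 0.05 s, during which the arm holds its last target. There are 200 camera calls.

## Working session

There is one attempt and no reset: what is moved stays moved. The work goes in short steps, each a Python script; the robot and the scene stay as the last script left them, time stands still between calls to the robot, and variables do not carry over. Pictures are saved under pics/ and viewed, at most 10 in all, crops included, and the job is handed in when it is done.

```bash
ls; mkdir -p pics
python3 - <<'E'
from plant import bot
import cv2
for n in ("scene","side"):
    cv2.imwrite(f"pics/{n}0.png",bot.camera(n)[:,:,::-1])
    print(n,bot.get_calibration(n))
print(bot.get_calibration("wrist")); print(bot.read_state())
E
```

```text
pics
scene {'fx': 523.7217143482561, 'fy': 523.7217143482561, 'cx': 320.148073222218, 'cy': 242.4961148431957, 'distortion': array([-0.10575362,  0.        ,  0.        ,  0.        ,  0.        ]), 'view': array([[ 7.54339929e-01,  6.56383063e-01, -1.15128727e-02,
        -4.75518383e+02],
       [-3.91201276e-01,  4.63528174e-01,  7.95049176e-01,
         1.70509162e+02],
       [ 5.27193355e-01, -5.95233489e-01,  6.06435702e-01,
        -1.19204325e+03],
       [ 0.00000000e+00,  0.00000000e+00,  0.00000000e+00,
         1.00000000e+00]])}
side {'fx': 608.0333696684618, 'fy': 608.0333696684618, 'cx': 312.51723403140096, 'cy': 241.28383229897, 'distortion': array([-0.03560108,  0.        ,  0.        ,  0.        ,  0.        ]), 'view': array([[ 8.38676644e-01, -5.44444259e-01, -1.42104214e-02,
        -5.24951122e+02],
       [ 3.51363986e-01,  5.20946276e-01,  7.77919229e-01,
        -2.89101069e+02],
       [-4.16130792e-01, -6.57415719e-01,  6.28203579e-01,
        -6.89211368e+02],
       [ 0.00000000e+00,  0.00000000e+00,  0.00000000e+00,
         1.00000000e+00]])}
{'fx': 3
[... 549 characters left out ...]
int_pos': array([ 2.88087853e-01,  3.59314733e-01,  1.11434664e-02, -3.01960652e-04,
       -1.22410559e+00, -2.88103043e-01]), 'qvel': array([6.85444907e-04, 5.09143215e-04, 2.28215145e-03, 1.64190840e-03,
       3.87803750e-05, 8.02900612e-04]), 'tau': array([-1.42273191e-03, -5.84165347e+01,  2.93752134e+01,  7.01551259e+00,
        1.01412315e-02, -6.66964229e-05]), 'tcp_pos': array([ 6.74556500e+02, -3.96761993e-02,  2.25714856e+02]), 'eef_rot': array([-7.07064859e-01,  7.07148299e-01,  4.77911855e-04, -5.82874658e-04]), 'contact_force': array([0.24186611, 0.23614307, 0.3109573 ]), 'moment': array([-0.0147192 ,  0.02579234, -0.01905724]), 'finger_force': 0.0, 'width': 87.55509800188321}
```

View pics/scene0.png

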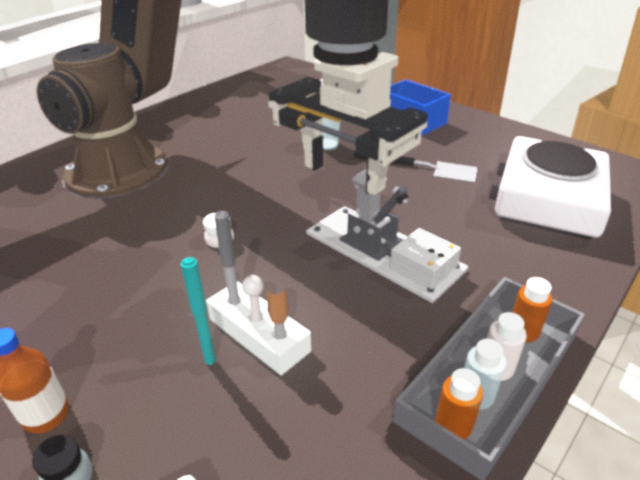

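View pics/side0.png

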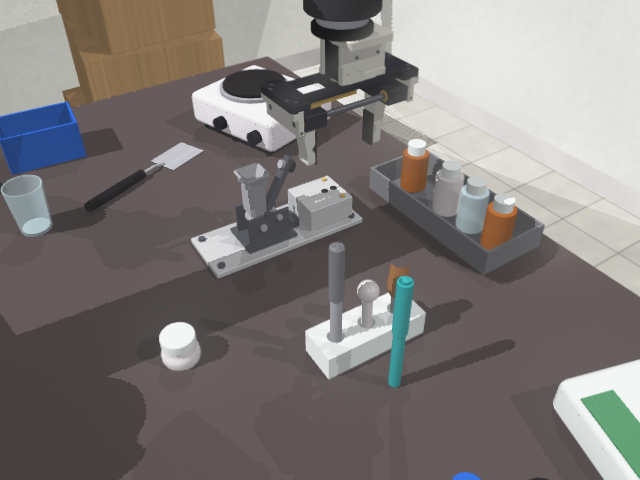

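The scene view shows the grey bar in the stand's near hole, its top at about (223,214). The turquoise decoy stands at (190,262), and the clamp plate runs from (306,232) to (467,265). In the side view the bar top is at (337,246), the socket flare at about (251,172) and the decoy top at (404,281).

```bash
cat > h.py <<'E'
import numpy as np, cv2
from plant import bot
from scipy.spatial.transform import Rotation as R
def ray(name,uv,pose=None):
    c=bot.get_calibration(name)
    K=np.array([[c["fx"],0,c["cx"]],[0,c["fy"],c["cy"]],[0,0,1]])
    p=cv2.undistortPoints(np.array([[uv]],float),K,np.array(c["distortion"]))[0,0]
    d=np.array([p[0],-p[1],-1.])
    if name=="wrist":
        T=np.eye(4);T[:3,:3]=R.from_quat(pose["eef_rot"]).as_matrix();T[:3,3]=pose["tcp_pos"]
        T=T@np.array(c["T_tool_cam"])
    else: T=np.linalg.inv(c["view"])
    d=T[:3,:3]@d
    return T[:3,3],d/np.linalg.norm(d)
def plane(r,z): o,d=r; return o+d*(z-o[2])/d[2]
def tri(*rs):
    A=sum(np.eye(3)-np.outer(d,d) for o,d in rs); b=sum((np.eye(3)-np.outer(d,d))@o for o,d in rs)
    x=np.linalg.solve(A,b); e=[np.linalg.norm((np.eye(3)-np.outer(d,d))@(x-o)) for o,d in rs]
    return x.round(1),np.round(e,1)
def snap(name,f):
    s=bot.read_state(); im=bot.camera(name); cv2.imwrite(f"pics/{f}.png",im[:,:,::-1]); return s,im
E
python3 - <<'E'
from h import *
np.set_printoptions(suppress=True,precision=1)
print("bar",tri(ray("scene",(223,214)),ray("side",(337,246))))
print("decoy",tri(ray("scene",(190,262)),ray("side",(404,281))))
print("foot z40",plane(ray("scene",(233,302)),40),plane(ray("side",(336,340)),40))
for uv in [(306,232),(440,298),(467,265),(345,210)]: print("sc plate",plane(ray("scene",uv),10))
for uv in [(192,240),(218,270),(361,222)]: print("sd plate",plane(ray("side",uv),10))
print("mouth",plane(ray("side",(251,172)),137))
E
```

```text
bar (array([ 577.4, -132.5,  193.4]), array([0.9, 0.9]))
decoy (array([ 611.9, -216.1,  182.5]), array([0.3, 0.3]))
foot z40 [ 579.5 -139.3   40. ] [ 571.4 -142.4   40. ]
sc plate [515.7  92.1  10. ]
sc plate [797.   97.9  10. ]
sc plate [790.3 199.   10. ]
sc plate [525.  195.5  10. ]
sd plate [512.1 198.8  10. ]
sd plate [515. 105.  10.]
sd plate [778.4  79.5  10. ]
mouth [609.3 148.3 137. ]
```

Run:
```python
from h import *
np.set_printoptions(suppress=True,precision=2)
P=np.array([612,147,45.])
for flip in (0,1):
    base=R.from_quat([1,0,0,0])*R.from_euler('z',180*flip,degrees=True)
    print("grasp",bot.solve_ik([577,-135,150],base.as_quat()))
    for th in (0,15,30,45,50,55):
        Rt=R.from_euler('y',-th,degrees=True)   # lean towards -x
        q=(Rt*base)
        g=P+Rt.apply([0,0,25+157]); tcp=g+q.apply([0,0,19])
        print(flip,th,tcp,q.apply([0,0,1]),bot.solve_ik(tcp,q.as_quat()))
q=R.from_quat([1,0,0,0])
for p,f in (([600,147,320],"w_cl"),([565,-135,330],"w_bar")):
    bot.move_ptp(p,q.as_quat()); bot.pause(.2); s,_=snap("wrist",f); print(repr(s["tcp_pos"]),s["eef_rot"],s["t"],s["joint_pos"])
a=cv2.imread("pics/w_cl.png");b=cv2.imread("pics/w_bar.png")
cv2.imwrite("pics/both.png",cv2.resize(np.vstack([a,b]),None,fx=.62,fy=.62))
```

```text
grasp [ 0.1   0.28 -0.28  0.   -1.01  1.47]
0 0 [612. 147. 208.] [ 0.  0. -1.] [ 0.55  0.3  -0.12  0.   -1.15  1.03]
0 15 [569.81 147.   202.45] [ 0.26  0.   -0.97] [ 0.69  0.09 -0.53  0.24 -0.77  0.73]
0 30 [530.5  147.   186.16] [ 0.5   0.   -0.87] None
0 45 [496.74 147.   160.26] [ 0.71  0.   -0.71] None
0 50 [487.13 147.   149.77] [ 0.77  0.   -0.64] [-0.09 -0.11 -0.91 -2.59 -0.12 -2.06]
0 55 [478.48 147.   138.49] [ 0.82  0.   -0.57] None
grasp [ 0.1   0.28 -0.28  0.   -1.01 -1.67]
1 0 [612. 147. 208.] [ 0.  0. -1.] [ 0.55  0.3  -0.12  0.   -1.15 -2.12]
1 15 [569.81 147.   202.45] [ 0.26 -0.   -0.97] [ 0.69  0.09 -0.53  0.24 -0.77 -2.42]
1 30 [530.5  147.   186.16] [ 0.5   0.   -0.87] None
1 45 [496.74 147.   160.26] [ 0.71 -0.   -0.71] None
1 50 [487.13 147.   149.77] [ 0.77  0.   -0.64] [-0.09 -0.11 -0.91 -2.59 -0.12  1.08]
1 55 [478.48 147.   138.49] [ 0.82 -0.   -0.57] None
array([600.1 , 146.51, 319.45]) [ 1. -0. -0.  0.] 1.4833 [ 0.56  0.22  0.03 -0.   -1.38  1.01]
array([ 565.42, -133.84,  329.79]) [ 1.  0. -0. -0.] 2.8333 [ 0.1   0.16 -0.03 -0.   -1.39  1.47]
```

View pics/both.png

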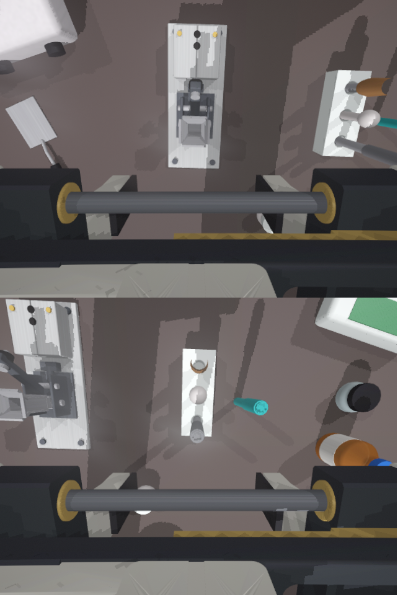

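The upper half shows the mouth at about full-size (315,208), with the plate axis vertical in the image. The lower half shows the bar top near (318,222), with the neighbours and the decoy (at (420,176)) clear. I'll zoom in on both.

Run:
```python
import cv2,numpy as np
a=cv2.imread("pics/w_cl.png")[30:280,255:375];b=cv2.imread("pics/w_bar.png")[70:270,260:380]
b=cv2.copyMakeBorder(b,0,50,0,0,cv2.BORDER_CONSTANT)
cv2.imwrite("pics/crop1.png",cv2.resize(np.hstack([a,b]),None,fx=2.4,fy=2.4,interpolation=cv2.INTER_CUBIC))
```

```text
(no output)
```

View pics/crop1.png

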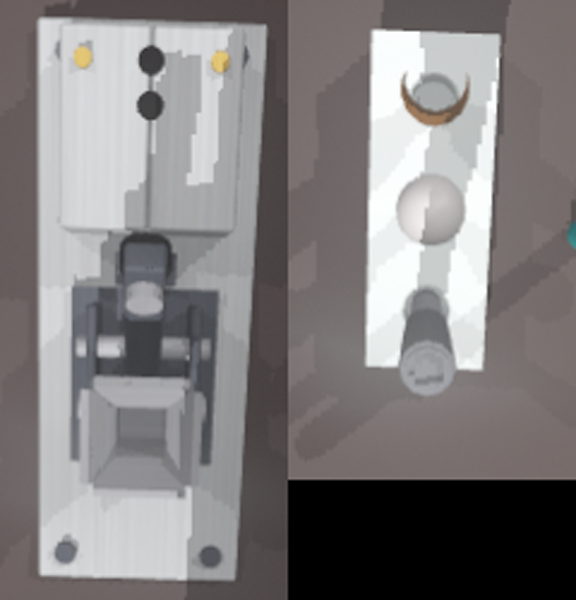

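The crop shows the flare rim centred at full-image (313.3,210.8) and the bar top at (317.9,222.9). The plate corners are clear.

Run:
```python
from h import *
np.set_printoptions(suppress=True,precision=2)
s1=dict(tcp_pos=np.array([600.1,146.51,319.45]),eef_rot=[1,0,0,0]);s2=dict(tcp_pos=np.array([565.42,-133.84,329.79]),eef_rot=[1,0,0,0])
f=lambda u,v:(255+u/2.4,30+v/2.4)
print("mouth",plane(ray("wrist",f(140,434),s1),137), "corners",[plane(ray("wrist",f(*p),s1),137)[:2] for p in((95,378),(193,378),(187,495),(85,487))])
c=[plane(ray("wrist",f(*p),s1),10) for p in((38,18),(266,25),(236,580),(38,577))]
for p in c: print(p)
n=(c[2]+c[3])/2;m=(c[0]+c[1])/2;d=m-n;print("len",np.linalg.norm(d),"yaw",np.degrees(np.arctan2(d[1],d[0])),"pivot",n+100*d/np.linalg.norm(d))
print("bar top",plane(ray("wrist",(317.9,222.9),s2),200),"foot40",plane(ray("wrist",(318.3,199),s2),40))
print("tri",tri(ray("wrist",(317.9,222.9),s2),ray("scene",(223,214)),ray("side",(337,246))))
print("tri mouth",tri(ray("wrist",f(140,434),s1),ray("side",(251,172))))
# reach along arc
P=np.array([612,147,45.])
for tilt in (0,10,15):
  for th in (0,20,40,50,55):
    t=np.radians(th);g=P+182*np.array([-np.sin(t),0,np.cos(t)])
    q=R.from_euler('y',-min(tilt,th),degrees=True)*R.from_quat([1,0,0,0])
    j=bot.solve_ik(g+q.apply([0,0,19]),q.as_quat());print(tilt,th,j)
```

```text
mouth [612.25 149.33 137.  ] corners [array([633.86, 166.56]), array([633.91, 128.99]), array([587.87, 130.7 ]), array([591.06, 171.11])]
[790.72 198.62  10.  ]
[787.89  90.15  10.  ]
[509.42  96.74  10.  ]
[511.04 207.25  10.  ]
len 279.17490862046157 yaw -1.5613159883946488 pivot [610.2  149.27  10.  ]
bar top [ 576.43 -135.06  200.  ] foot40 [ 574.66 -136.27   40.  ]
tri (array([ 576.6, -133.8,  194.2]), array([1.8, 2. , 0.5]))
tri mouth (array([611.1, 149.8, 135.4]), array([1., 1.]))
0 0 [ 0.55  0.3  -0.12  0.   -1.15  1.03]
0 20 [ 0.61  0.21 -0.27  0.   -1.09  0.97]
0 40 [ 0.67  0.15 -0.42  0.   -1.    0.9 ]
0 50 [ 0.7   0.14 -0.49  0.   -0.94  0.87]
0 55 [ 0.71  0.14 -0.53  0.   -0.9   0.86]
10 0 [ 0.55  0.3  -0.12  0.   -1.15  1.03]
10 20 [ 0.68  0.11 -0.46  0.14 -0.87  0.81]
10 40 [ 0.75  0.05 -0.61  0.17 -0.78  0.7 ]
10 50 [ 0.79  0.04 -0.69  0.19 -0.72  0.65]
10 55 [ 0.81  0.04 -0.73  0.2  -0.69  0.62]
15 0 [ 0.55  0.3  -0.12  0.   -1.15  1.03]
15 20 [ 0.71  0.07 -0.57  0.25 -0.75  0.7 ]
15 40 [ 0.79  0.01 -0.73  0.3  -0.67  0.56]
15 50 [ 0.83 -0.   -0.81  0.34 -0.61  0.48]
15 55 [ 0.84 -0.   -0.85  0.37 -0.57  0.43]
```

Run:
```python
from h import *
np.set_printoptions(suppress=True,precision=2)
bot.move_gripper(60)
bot.move_ptp([576,-135.3,270],[1,0,0,0])
bot.line_to([576,-135.3,150],120)
s=bot.read_state();print(s["tcp_pos"],s["contact_force"])
bot.move_gripper(0,30)
s=bot.read_state();print(s["width"],s["finger_force"],s["contact_force"],s["t"])
bot.line_to([576,-135.3,270],100)
bot.pause(.2)
s,_=snap("wrist","w_held");print(s["width"],s["tcp_pos"],s["contact_force"],s["moment"])
sc=bot.camera("scene");sd=bot.camera("side")
cv2.imwrite("pics/held.png",np.hstack([sc[40:400,130:490],sd[0:360,200:560]])[:,:,::-1])
print(bot.read_state()["t"])
```

```text
[ 576.59 -135.34  150.93] [-0.3  -0.13 -0.03]
19.269090166620835 29.999417066574097 [0.33 0.18 0.8 ] 5.8167
19.349156807372474 [ 575.81 -135.31  269.46] [ 0.42 -0.03 -2.18] [-0.1   0.    0.03]
7.5167
```

View pics/held.png

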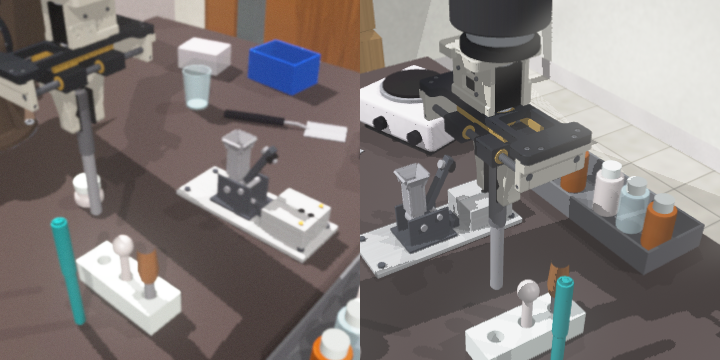

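The bar is lifted and clear of the stand. Its foot is at scene (227,251) and side (337,286), so I'll check the in-hand tilt from those.

Run:
```python
from h import *
np.set_printoptions(suppress=True,precision=2)
x,e=tri(ray("scene",(227,251)),ray("side",(337,286)));print(x,e)
off=np.clip(x[:2]-[576,-135.3],-12,12)*0.7; print(off)
M=np.array([611.5,149.5])
q=(R.from_euler('z',-1.5,degrees=True)*R.from_quat([1,0,0,0])).as_quat()
bot.move_ptp([576,-135.3,320],[1,0,0,0])
bot.move_ptp([M[0],M[1],320],q)   # foot ~ z 180
bot.line_to([M[0],M[1],292],60)    # foot ~152
bot.pause(.2)
s=bot.read_state();print(s["tcp_pos"],s["contact_force"],s["t"])
sc=bot.camera("scene");sd=bot.camera("side")
a=cv2.resize(sc[80:280,270:470],(400,400),interpolation=2);b=cv2.resize(sd[60:260,150:350],(400,400),interpolation=2)
cv2.imwrite("pics/above.png",np.hstack([a,b])[:,:,::-1])
```

```text
[ 576.4 -134.7  131.3] [1.3 1.3]
[0.28 0.42]
[611.68 149.65 292.44] [ 0.91  0.1  -1.93] 9.7583
```

View pics/above.png

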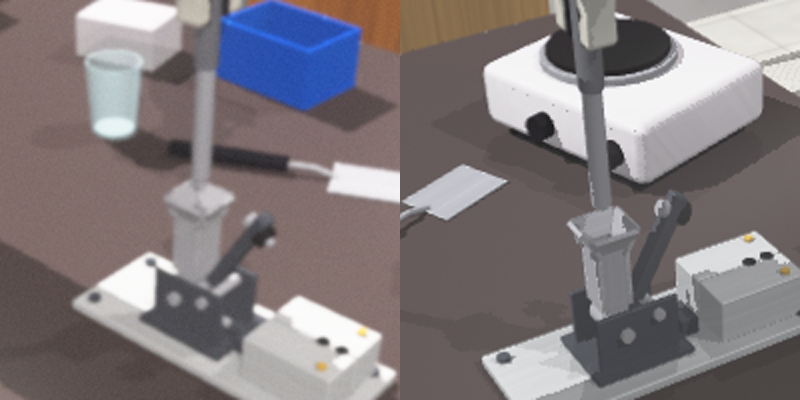

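The foot hangs straight above the flare in both views, at about (200,185) in the left crop and (602,208) in the right. I'll insert with force checks.

Run:
```python
from h import *
np.set_printoptions(suppress=True,precision=2)
M=np.array([611.5,149.5]);x,y=M;z=292
while z>205:
    z-=6; bot.line_to([x,y,z],50)
    s=bot.read_state();f=s["contact_force"];print(z,s["tcp_pos"],f)
    if z<276:   # yield to side forces
        x+=np.clip(f[0]*.1,-1,1);y+=np.clip(f[1]*.1,-1,1)
    if f[2]>15: break
print(s["t"],s["width"],s["moment"])
```

```text
286 [611.16 149.42 285.35] [ 0.02  0.11 -2.45]
280 [611.25 149.4  279.41] [-0.64  0.56 -2.25]
274 [611.25 149.4  273.45] [ 1.11 -0.38 -2.13]
268 [611.38 149.38 267.48] [ 1.13 -0.54 -2.27]
262 [611.48 149.3  261.47] [ 0.59  0.22 -0.82]
256 [611.52 149.36 255.49] [-0.8  -0.16 -2.54]
250 [611.45 149.31 249.47] [-0.17  0.06 -2.33]
244 [611.43 149.35 243.5 ] [ 0.44 -0.2  -1.68]
238 [611.46 149.28 237.48] [-0.58  0.16 -2.92]
232 [611.41 149.33 231.48] [ 0.49 -0.08 -1.95]
226 [611.44 149.28 225.48] [ 1.02  0.56 -1.92]
220 [611.58 149.36 219.47] [-0.14  0.09 -2.59]
214 [611.56 149.37 213.49] [ 0.48 -0.41 -3.15]
208 [613.01 149.67 209.63] [-0.33 -0.19  4.78]
202 [615.56 149.88 208.05] [-1.84 -0.75 22.36]
13.8583 19.725169114946834 [-0.68  0.71  0.04]
```

Fully seated: floor contact came at TCP z ≈ 209.6, against an expected 211. Next I pull the lever along the arc, letting the bar pivot between the pads.

Run:
```python
from h import *
np.set_printoptions(suppress=True,precision=1)
P=np.array([611,149.5,45]);a=np.radians(-1.5);u=np.array([-np.cos(a),-np.sin(a),0]);r=184
bot.line_to([611.2,149.5,210],60)
for th in range(4,53,4):
    t=np.radians(th);g=P+r*(u*np.sin(t)+np.array([0,0,np.cos(t)]))
    bot.line_to(g-[0,0,19],60)
    s=bot.read_state();print(th,s["tcp_pos"],s["contact_force"],np.round(s["moment"],2),round(s["width"],1))
    if np.linalg.norm(s["contact_force"])>35: print("stop");break
print(s["t"])
sc=bot.camera("scene");sd=bot.camera("side")
x=cv2.resize(sc[60:300,230:470],(400,400),interpolation=2);y=cv2.resize(sd[40:280,110:350],(400,400),interpolation=2)
cv2.imwrite("pics/pulled.png",np.hstack([x,y])[:,:,::-1])
```

```text
4 [598.4 150.  209.3] [ 2.2  0.2 -1. ] [-0.1 -1.6 -0. ] 19.5
8 [586.9 150.4 208.5] [ 9.2 -0.7 -2.6] [-0.4 -3.4 -0. ] 19.5
12 [574.6 150.7 206.8] [ 9.1 -1.  -0.2] [-0.5 -3.3 -0. ] 19.4
16 [562.1 151.1 204.1] [ 6.6 -0.7  3.1] [-0.4 -2.7 -0. ] 19.3
20 [549.6 151.4 200.5] [ 5.  -0.5  5.6] [-0.4 -1.8  0. ] 19.3
24 [537.3 151.7 195.9] [ 0.9 -0.9  9.2] [-0.3 -0.7 -0. ] 19.3
28 [525.  151.9 189.6] [ 1.2 -0.2  5.4] [-0.1 -0.6  0. ] 19.2
32 [513.1 152.  182.7] [-1.   0.5  6.9] [ 0.1  0.6 -0. ] 19.2
36 [501.5 152.  175.4] [-7.6  0.9 10.3] [0.2 2.4 0.1] 19.1
40 [489.1 151.5 165.8] [-11.6   1.9   4.5] [0.6 4.1 0.1] 19.2
44 [481.1 152.1 158.6] [-9.8  0.6 13. ] [0.  3.4 0. ] 19.1
48 [471.9 152.3 149.3] [-10.6   0.   13. ] [0.2 3.8 0. ] 19.9
52 [463.9 152.6 139.4] [-9.8  0.  11.1] [0.2 3.4 0.1] 19.5
18.9083
```

View pics/pulled.png

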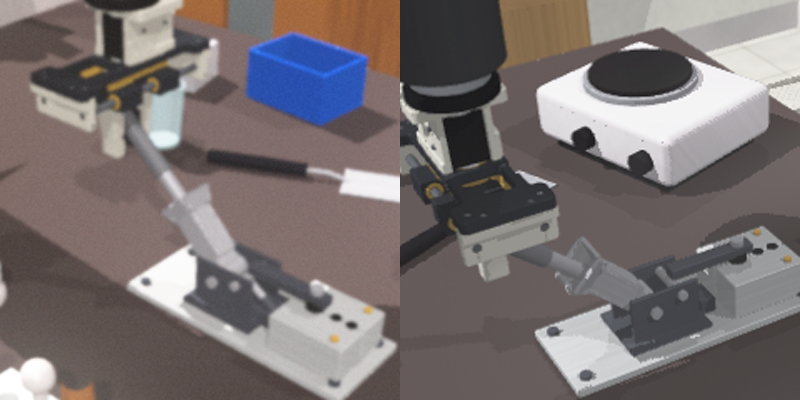

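The clamp arm is down on the mould and the lever leans over with the bar still in the socket. I'll ease off, release, retract upwards and check.

Run:
```python
from h import *
np.set_printoptions(suppress=True,precision=1)
P=np.array([611,149.5,45]);a=np.radians(-1.5);u=np.array([-np.cos(a),-np.sin(a),0])
t=np.radians(50);bot.line_to(P+183*(u*np.sin(t)+np.array([0,0,np.cos(t)]))-[0,0,19],40)
print(bot.read_state()["contact_force"])
bot.move_gripper(60); bot.pause(.3)
s=bot.read_state();print(s["contact_force"],s["tcp_pos"])
p=s["tcp_pos"];bot.line_to([p[0],p[1],330],100)
bot.move_ptp([470,-50,330],[1,0,0,0]); bot.pause(.5)
s=bot.read_state();print(s["contact_force"],s["t"])
sc=bot.camera("scene");sd=bot.camera("side")
x=cv2.resize(sc[100:300,250:450+20],(440,400),interpolation=2);y=cv2.resize(sd[80:280,130:310],(360,400),interpolation=2)
cv2.imwrite("pics/final.png",np.hstack([x,y])[:,:,::-1])
```

```text
[-14.3   1.   11.5]
[-0.1  0.5 -0.6] [470.8 153.2 143.6]
[-0.   0.3 -0.2] 23.8167
```

View pics/final.png

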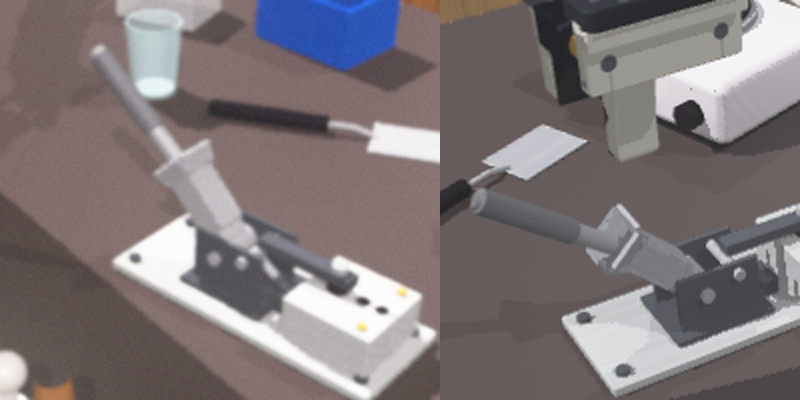

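The bar rests in the leaning socket and the arm lies on the mould. The bar top is at scene (298,126) and side (149,181); the mouth is at scene (343,180) and side (217,199).

Run:
```python
from h import *
t,e=tri(ray("scene",(299,126)),ray("side",(149,181)));m,e2=tri(ray("scene",(343,179)),ray("side",(217.5,199)))
P=np.array([611,149.5,45]);print(t,e,m,e2,np.linalg.norm(t-m))
for v in (t-P,m-P,t-m): print(np.linalg.norm(v),np.degrees(np.arctan2(-v[0],v[2])))
```

```text
[449.3 152.3 179.3] [1.8 1.8] [550.1 155.3 106.2] [1.4 1.4] 124.55219789309221
210.2170782786213 50.28865956206127
86.53259501482663 44.85922441224091
124.55219789309221 54.05043732100504
```

The lever measures about 45°, which is home. The bar protrudes 124 mm from the mouth, against 123 mm when fully seated.

```bash
python3 -c "
from plant import bot
print(bot.close_job())"
```

```text
the job is handed in; nothing more can be done
None
```

The job is handed in: the lever was pulled home through the bar (measured at about 45°), the clamp arm is down on the mould, and the bar was left fully seated in the socket with the gripper clear, at about 24 s.

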